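Shut the sauce bottles and rack them up

ROBOT

A 6-joint arm with a two-finger parallel gripper is mounted at the origin on a cart in front of the work surface, level with it; the furniture and walls round the work are solid. World frame = base frame: x ahead of the robot, y to its left, z up, the work surface at z = 0. Lengths are in m, angles in rad, forces in N, time in s.
With the tool pointing down it reaches from about 0.3 to 0.875 m from the base axis. Payload 6.4 kg.
Tool frame: the origin (TCP) lies between the finger pads; the fingertips stand ctrl.tip_extent ahead of it and the grasp point (between the pads) is the TCP (ctrl.tip_extent is the distance from the TCP to the fingertips, in m); z points along the fingers, y is the line along which they close (so a half turn about z gives the same grasp; the last joint's range is limited). The gripper opens to 85 mm and grips with 20 to 120 N. Pads are 22 mm wide; open, the fingers measure 114 mm over their backs; the gripper's body (76 mm by 85 mm) begins 54 mm behind the grasp point. The pads swing forward as they close: fully open they stand 13 mm farther back than shut.
Start: joints at [-1.439, 0.181, 1.607, -0, 1.354, -0.206], TCP at [0.191, -0.543, 0.25] pointing down, gripper open.
Joint ranges: [-2.99, 2.99], [-0.89, 2.07], [0.3, 2.58], [-1.14, 4.28], [0, 2.63], [-3.12, 3.12]. Speed limits (rad/s): [2.57, 2.57, 3.01, 3.14, 3.14, 3.14].

INTERFACE

Orientations are given as a unit quaternion [w, x, y, z].
In Python, from bench import ctrl gives the robot as it stands.
- The arm moves only by the tool send_rows, never from a script. Its arguments are lists of equal length, an entry for each row: "dr": the turn, a rotation vector about the tool's x, y, z in units of 6 degrees (1.0 is 6 degrees), a list of three; "xyz": the shift along the tool's x, y, z in cm, a list of three; "jaw": the opening in per cent of the stroke, from 0 (shut) to 100 (fully open). In form: {"dr": [[wx, wy, wz], ...], "xyz": [[dx, dy, dz], ...], "jaw": [jaw, ...]}. A call has exactly 8 rows; each row is the pose to reach, as a shift and turn from the pose commanded when the call began, along the tool's axes at that moment; what a row does not reach only later rows make up. A row lasts 1/8 s, in which the tool goes at most 62.5 mm and 10.7 degrees, less where a joint would pass 70% of its speed; a pose out of reach is approached as far as the arm can. A call with a gripper value outside its range is refused whole. The fingers move at their own pace and stop on an object; the grip force is fixed at half the most. Time passes only in rows, so rows that repeat a pose let the fingers close, or fill a call up. It gives the time, the measured TCP pose, the force, the opening and the grip force at its end, in the units of the state.
- ctrl.get_obs(): the state, without advancing time (a new reading comes with each control period).
- ctrl.camera(name): name is "scene" or "top" or "wrist"; returns the picture (480x640x3 uint8, red, green, blue); there is no depth.
- ctrl.calibration(name): a dict with "camera_matrix" (3x3 intrinsics, pixels), "world_from_camera" (4x4, takes a point from camera to world coordinates). Camera axes: x right, y up, looking along -z (the intrinsics and any distortion apply to the point x, -y, -z); pixel columns grow to the right and rows downward; lengths in m; the calibration is good to about 2 mm. A picture is of the moment at which its call begins: read the wrist's pose just before it. calibration takes no time and is no camera call; for the wrist camera it gives the pose at the moment of the call.
- ctrl.hand_in(): hands the job in; it is judged then, once.
The state is a dict: "time_s": time; "q": joint angles; "dq": joint speeds; "joint_efforts": joint torques, N m; "eef_pos": TCP position; "eef_rot": TCP orientation; "wrist_force": force on the tool from outside, world axes, zero at the start; "torque": the same for the moment, N m; "opening": opening from 0.0 (shut) to 1.0 (fully open); "grasp_force": force on a finger pad.
Only numpy, scipy, OpenCV 4.12 (cv2) and the standard library are available. Lean on these libraries where they do the work, as an engineer would, in place of code of your own. Each camera call takes 0.05 s, during which the arm holds its last target. There are 200 camera calls.

TASK

The white squeeze bottles on the mat have just been filled with sauce. Press the push-pull nozzle of every one fully shut, stand all of them upright in the wooden rack in one close row that begins at its tall end board, and slide the rack's divider up against the last bottle so that the row stands snug. Leave the two jars on the mat standing where they are.

Things in the scene. Friction and masses are not known exactly. Their poses are not given: they have to be found in the camera images.
- sauce1_grip (a point): one of up to four identical white squeeze bottles (0.2 to 0.28 kg; one may be absent): body 54 mm in diameter, straight up to 72 mm; ribbed grey collar 37 mm in diameter, 82 to 93 mm up; push-pull nozzle on top. 104.5 mm high with the nozzle shut, 114.5 mm with it up. Point on the axis 58 mm above the underside, where to grip the body; z points up the bottle
- nozzle1 (a joint): push-pull nozzle of bottle sauce1, 19 mm in diameter, captive: 0 = fully shut (down on the collar), 0.010 m = pulled up. It snaps into either end: pressing down from above takes up to about 10 N until past half-way, then it snaps shut by itself. It is up at the start
- nozzle1_top (a point): centre of the flat top of the nozzle of bottle sauce1, on its axis; 46.5 mm above the bottle's grip point when shut, 56.5 mm when up
- sauce2_grip (a point): one of up to four identical white squeeze bottles (0.2 to 0.28 kg; one may be absent): body 54 mm in diameter, straight up to 72 mm; ribbed grey collar 37 mm in diameter, 82 to 93 mm up; push-pull nozzle on top. 104.5 mm high with the nozzle shut, 114.5 mm with it up. Point on the axis 58 mm above the underside, where to grip the body; z points up the bottle
- nozzle2 (a joint): push-pull nozzle of bottle sauce2, 19 mm in diameter, captive: 0 = fully shut (down on the collar), 0.010 m = pulled up. It snaps into either end: pressing down from above takes up to about 10 N until past half-way, then it snaps shut by itself. It is up at the start
- nozzle2_top (a point): centre of the flat top of the nozzle of bottle sauce2, on its axis; 46.5 mm above the bottle's grip point when shut, 56.5 mm when up
- sauce3_grip (a point): one of up to four identical white squeeze bottles (0.2 to 0.28 kg; one may be absent): body 54 mm in diameter, straight up to 72 mm; ribbed grey collar 37 mm in diameter, 82 to 93 mm up; push-pull nozzle on top. 104.5 mm high with the nozzle shut, 114.5 mm with it up. Point on the axis 58 mm above the underside, where to grip the body; z points up the bottle
- nozzle3 (a joint): push-pull nozzle of bottle sauce3, 19 mm in diameter, captive: 0 = fully shut (down on the collar), 0.010 m = pulled up. It snaps into either end: pressing down from above takes up to about 10 N until past half-way, then it snaps shut by itself. It is up at the start
- nozzle3_top (a point): centre of the flat top of the nozzle of bottle sauce3, on its axis; 46.5 mm above the bottle's grip point when shut, 56.5 mm when up
- sauce4_grip (a point): one of up to four identical white squeeze bottles (0.2 to 0.28 kg; one may be absent): body 54 mm in diameter, straight up to 72 mm; ribbed grey collar 37 mm in diameter, 82 to 93 mm up; push-pull nozzle on top. 104.5 mm high with the nozzle shut, 114.5 mm with it up. Point on the axis 58 mm above the underside, where to grip the body; z points up the bottle
- nozzle4 (a joint): push-pull nozzle of bottle sauce4, 19 mm in diameter, captive: 0 = fully shut (down on the collar), 0.010 m = pulled up. It snaps into either end: pressing down from above takes up to about 10 N until past half-way, then it snaps shut by itself. It is up at the start
- nozzle4_top (a point): centre of the flat top of the nozzle of bottle sauce4, on its axis; 46.5 mm above the bottle's grip point when shut, 56.5 mm when up
- mat: grey ribbed mat, 185 x 370 mm and 4 mm thick, fixed to the worktop; the bottles and two jars stand on it at the start. Origin at the centre of its underside, y along its length
- rack: wooden bottle rack, fixed to the worktop, row along its y: floor board with its top 10 mm above the worktop, tall end board (90 mm high) at its +y end, low one (43 mm) at the other, 310 mm apart inside; two steel rails along the row, inner faces 62 mm apart, tops 34 mm above the worktop; the bottles stand between them. Origin under the middle of the row; x points across the row, away from the robot
- rack_end (a point): where the row begins: on the top of the rack's floor board, on the middle line between the rails, at the inner face of the tall end board. Axes as the rack's: y points out through the tall end board, so the row runs from here along -y
- divider (a joint): sliding divider on the rack's rails (about 3 N of friction, stays where it is left): distance in m from the inner face of the tall end board to the divider's face. 0 = at the tall end board, 0.285 = stop near the low end. Starts somewhere in between, where it takes up room that the bottles need
- divider_grip (a point): middle of the divider's upright black grip, 85 mm above the worktop: 14 mm thick across the row (rack's x), 24 mm long along it, free from 62 mm to its top 101 mm above the worktop; 18 mm behind the divider's face, on the side away from the tall end board; axes as the rack's
- divider_face (a point): middle of the divider's face that looks at the tall end board (wooden plate 56 mm wide, from 12 to 62 mm above the worktop); axes as the rack's
- honey_jar_mid (a point): bystander on the mat: glass jar with a black lid, 63 mm in diameter, 94 mm high; point on its axis 47 mm up
- spice_mid (a point): bystander on the mat: spice jar with a dark cap, 41 mm in diameter, 105 mm high; point on its axis 52 mm up

How it is judged:
At the end, for the whole second after the job is handed in: Every bottle: nozzle shut (within 1.8 mm), upright on the rack's floor between the rails; the row begins at the tall end board without an empty place, each at most 12 mm beyond its tight position (27 mm from that board, then every 54 mm); divider at rest, its face within 8 mm of the last bottle ((y of sauce1_grip in the frame of rack_end between -0.039 and -0.023 m or (y of sauce1_grip in the frame of rack_end between -0.093 and -0.077 m and (y of sauce2_grip in the frame of rack_end between -0.039 and -0.023 m or y of sauce3_grip in the frame of rack_end between -0.039 and -0.023 m or y of sauce4_grip in the frame of rack_end between -0.039 and -0.023 m)) or (y of sauce1_grip in the frame of rack_end between -0.147 and -0.131 m and (y of sauce2_grip in the frame of rack_end between -0.093 and -0.077 m or y of sauce3_grip in the frame of rack_end between -0.093 and -0.077 m or y of sauce4_grip in the frame of rack_end between -0.093 and -0.077 m)) or (y of sauce1_grip in the frame of rack_end between -0.201 and -0.185 m and (y of sauce2_grip in the frame of rack_end between -0.147 and -0.131 m or y of sauce3_grip in the frame of rack_end between -0.147 and -0.131 m or y of sauce4_grip in the frame of rack_end between -0.147 and -0.131 m))) and value of joint each of nozzle1, nozzle2, nozzle3, nozzle4 below 0.0018 m and x of sauce1_grip in the frame of rack_end between -0.012 and 0.012 m and z of sauce1_grip in the frame of rack_end between 0.053 and 0.064 m and angle between each of sauce1_grip, sauce2_grip, sauce3_grip, sauce4_grip's own z axis and vertical below 0.12 rad and y of each of sauce1_grip, sauce2_grip, sauce3_grip, sauce4_grip in the frame of divider_face above 0.02 m and (y of sauce2_grip in the frame of rack_end between -0.039 and -0.023 m or (y of sauce2_grip in the frame of rack_end between -0.093 and -0.077 m and (y of sauce1_grip in the frame of rack_end between -0.039 and -0.023 m or y of sauce3_grip in the frame of rack_end between -0.039 and -0.023 m or y of sauce4_grip in the frame of rack_end between -0.039 and -0.023 m)) or (y of sauce2_grip in the frame of rack_end between -0.147 and -0.131 m and (y of sauce1_grip in the frame of rack_end between -0.093 and -0.077 m or y of sauce3_grip in the frame of rack_end between -0.093 and -0.077 m or y of sauce4_grip in the frame of rack_end between -0.093 and -0.077 m)) or (y of sauce2_grip in the frame of rack_end between -0.201 and -0.185 m and (y of sauce1_grip in the frame of rack_end between -0.147 and -0.131 m or y of sauce3_grip in the frame of rack_end between -0.147 and -0.131 m or y of sauce4_grip in the frame of rack_end between -0.147 and -0.131 m))) and x of sauce2_grip in the frame of rack_end between -0.012 and 0.012 m and z of sauce2_grip in the frame of rack_end between 0.053 and 0.064 m and (y of sauce3_grip in the frame of rack_end between -0.039 and -0.023 m or (y of sauce3_grip in the frame of rack_end between -0.093 and -0.077 m and (y of sauce1_grip in the frame of rack_end between -0.039 and -0.023 m or y of sauce2_grip in the frame of rack_end between -0.039 and -0.023 m or y of sauce4_grip in the frame of rack_end between -0.039 and -0.023 m)) or (y of sauce3_grip in the frame of rack_end between -0.147 and -0.131 m and (y of sauce1_grip in the frame of rack_end between -0.093 and -0.077 m or y of sauce2_grip in the frame of rack_end between -0.093 and -0.077 m or y of sauce4_grip in the frame of rack_end between -0.093 and -0.077 m)) or (y of sauce3_grip in the frame of rack_end between -0.201 and -0.185 m and (y of sauce1_grip in the frame of rack_end between -0.147 and -0.131 m or y of sauce2_grip in the frame of rack_end between -0.147 and -0.131 m or y of sauce4_grip in the frame of rack_end between -0.147 and -0.131 m))) and x of sauce3_grip in the frame of rack_end between -0.012 and 0.012 m and z of sauce3_grip in the frame of rack_end between 0.053 and 0.064 m and (y of sauce4_grip in the frame of rack_end between -0.039 and -0.023 m or (y of sauce4_grip in the frame of rack_end between -0.093 and -0.077 m and (y of sauce1_grip in the frame of rack_end between -0.039 and -0.023 m or y of sauce2_grip in the frame of rack_end between -0.039 and -0.023 m or y of sauce3_grip in the frame of rack_end between -0.039 and -0.023 m)) or (y of sauce4_grip in the frame of rack_end between -0.147 and -0.131 m and (y of sauce1_grip in the frame of rack_end between -0.093 and -0.077 m or y of sauce2_grip in the frame of rack_end between -0.093 and -0.077 m or y of sauce3_grip in the frame of rack_end between -0.093 and -0.077 m)) or (y of sauce4_grip in the frame of rack_end between -0.201 and -0.185 m and (y of sauce1_grip in the frame of rack_end between -0.147 and -0.131 m or y of sauce2_grip in the frame of rack_end between -0.147 and -0.131 m or y of sauce3_grip in the frame of rack_end between -0.147 and -0.131 m))) and x of sauce4_grip in the frame of rack_end between -0.012 and 0.012 m and z of sauce4_grip in the frame of rack_end between 0.053 and 0.064 m and (y of sauce1_grip in the frame of divider_face between 0.023 and 0.035 m or y of sauce2_grip in the frame of divider_face between 0.023 and 0.035 m or y of sauce3_grip in the frame of divider_face between 0.023 and 0.035 m or y of sauce4_grip in the frame of divider_face between 0.023 and 0.035 m) and velocity of joint divider between -0.01 and 0.01 m/s); the robot touches nothing.
It fails at once if the glass jar on the mat is shifted by more than 3 cm or tipped over (distance of honey_jar_mid from where it was at the start of the episode above 0.03 m or angle between honey_jar_mid's own z axis and vertical above 0.5 rad).
It fails at once if the spice jar on the mat is shifted by more than 3 cm or tipped over (distance of spice_mid from where it was at the start of the episode above 0.03 m or angle between spice_mid's own z axis and vertical above 0.5 rad).
Of sauce1, sauce2, sauce3, sauce4 only 3 to 4 are there at a start; the rules pass over those that are not, and their reading is None.
At some moment in a run one of sauce1, sauce2, sauce3, sauce4 may be knocked a few centimetres aside while the robot is not near it.
It also fails if it takes over 210 s, if anything falls off the work surface, if the arm or the gripper's body presses on something with over 40 N, if the wrist force passes 120 N, or if a joint passes its speed limit or range.

## Working session

There is one attempt and no reset: what is moved stays moved. The work goes in short steps, Python scripts to look and compute and a tool call to move; the robot and the scene stay as the last step left them, time stands still between calls to the robot, and variables do not carry over. Pictures are saved under pics/ and viewed, at most 14 in all, crops included, and the job is handed in when it is done.

Besides the shell and the picture viewer there is one more tool, called after "Emit:" in YAML: its name, and indented under it one key for each argument. send_rows: Moves the arm, as the interface text tells. Its arguments: {"type":"object","properties":{"dr":{"type":"array","items":{"type":"array","items":{"type":"number"}}},"xyz":{"type":"array","items":{"type":"array","items":{"type":"number"}}},"jaw":{"type":"array","items":{"type":"number"}}},"required":["dr","xyz","jaw"]}

```bash
ls; mkdir -p pics; python3 - <<'E'
from bench import ctrl
import cv2,numpy as np
o=ctrl.get_obs();print(o, ctrl.tip_extent)
for n in("scene","top"):
    c=ctrl.calibration(n);print(n,c["camera_matrix"],c["world_from_camera"])
    cv2.imwrite(f"pics/{n}0.png",ctrl.camera(n)[:,:,::-1])
E
```

```text
pics
{'time_s': 0.0, 'q': array([-1.43931718e+00,  1.81538164e-01,  1.60801007e+00, -2.48556312e-05,
        1.35380670e+00, -2.06299911e-01]), 'dq': array([-5.27931049e-04, -3.14866967e-05,  9.09334955e-04, -1.18689998e-04,
       -1.15150473e-03, -7.55860620e-04]), 'joint_efforts': array([-1.01248424e-03, -4.44865930e+01, -3.51341951e+01, -3.01961991e-04,
        8.88883369e-03, -2.87954867e-05]), 'eef_pos': array([ 0.19049001, -0.54197417,  0.24938475]), 'eef_rot': array([-8.80977160e-04,  9.85771197e-01,  1.68090367e-01,  2.08305569e-05]), 'wrist_force': array([-0.88237414, -0.16051904,  0.58754661]), 'torque': array([-0.01236701,  0.02951695, -0.03462641]), 'grasp_force': 0.0, 'opening': 0.9968637189575719} 0.019
scene [[577.21603119   0.         316.92984762]
 [  0.         577.21603119 248.36289594]
 [  0.           0.           1.        ]] [[-0.90704945  0.23663674 -0.34823031 -0.01291535]
 [-0.42038718 -0.5545139   0.71818448  0.9909624 ]
 [-0.02314971  0.7978204   0.60245058  0.90241476]
 [ 0.          0.          0.          1.        ]]
top [[448.42926441   0.         318.86736042]
 [  0.         448.42926441 243.98329598]
 [  0.           0.           1.        ]] [[ 1.68021520e-02  9.96205676e-01 -8.53928444e-02  3.47248660e-01]
 [-9.99857981e-01  1.66291745e-02 -2.73662006e-03  3.66918247e-02]
 [-1.30622393e-03  8.54266980e-02  9.96343602e-01  1.39044099e+00]
 [ 0.00000000e+00  0.00000000e+00  0.00000000e+00  1.00000000e+00]]
```

View pics/top0.png

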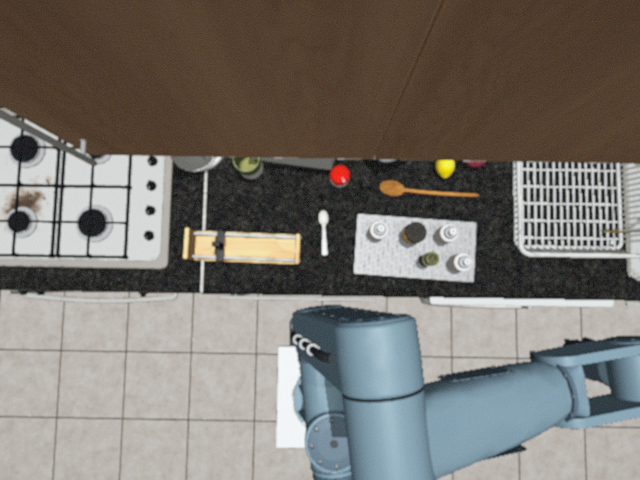

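View pics/scene0.png

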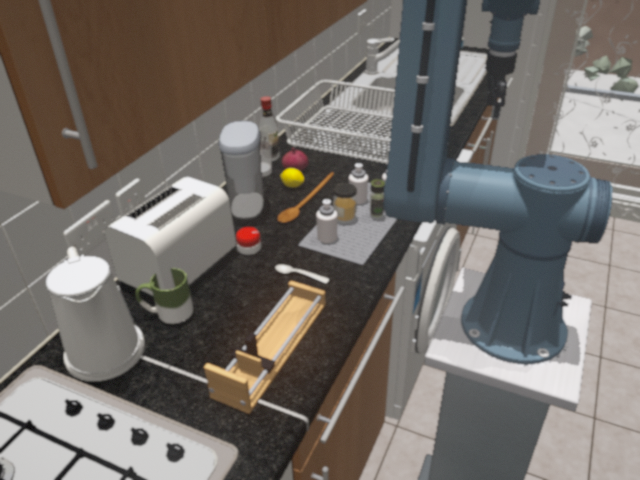

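```bash
cat > h.py <<'E'
from bench import ctrl
import cv2,numpy as np
from scipy.spatial.transform import Rotation as R
def proj(c,p):
    T=np.linalg.inv(c["world_from_camera"]);q=T[:3,:3]@np.asarray(p)+T[:3,3]
    u=c["camera_matrix"]@np.array([q[0],-q[1],-q[2]]);return u[:2]/u[2]
def ray(c,uv,z):
    K=c["camera_matrix"];d=np.linalg.solve(K,[uv[0],uv[1],1.]);d=d*[1,-1,-1]
    T=c["world_from_camera"];d=T[:3,:3]@d;o=T[:3,3];return o+d*(z-o[2])/d[2]
def tool():
    o=ctrl.get_obs();return o,R.from_quat(o["eef_rot"],scalar_first=True)
def go(p):  # cm in tool axes to world point p
    o,r=tool();return (r.inv().apply(np.asarray(p)-o["eef_pos"])*100).round(2)
def yaw(deg): # turn about tool axes (units) to get pointing down with tool y at angle deg
    o,r=tool();a=np.radians(deg);y=[np.cos(a),np.sin(a),0];z=[0,0,-1];x=np.cross(y,z)
    return ((r.inv()*R.from_matrix(np.array([x,y,z]).T)).as_rotvec(degrees=True)/6).round(2)
E
python3 - <<'E'
from h import *
c=ctrl.calibration("top");np.set_printoptions(precision=3,suppress=True)
im=cv2.imread("pics/top0.png")
for n,uv,z in [("b1",(378,229),.11),("b2",(448,231),.11),("b3",(461,260),.11),("honey",(414,233),.098),("spice",(429,258),.109),("divgrip",(220,243),.1),
 ("tallTL",(184,228),.09),("tallBL",(185,261),.09),("lowTR",(299,234),.043),("lowBR",(299,265),.043)]: print(n,ray(c,uv,z))
w=ctrl.calibration("wrist");o,r=tool();t=w["world_from_camera"]
print(w["camera_matrix"],r.inv().apply(t[:3,3]-o["eef_pos"]),r.inv().as_matrix()@t[:3,:3],yaw(0))
A=cv2.resize(im[200:290,350:480],None,fx=4,fy=4,interpolation=3);B=cv2.resize(im[215:275,175:305],None,fx=4,fy=4,interpolation=3)
cv2.imwrite("pics/crop0.png",np.vstack([A,B]))
E
```

```text
b1 [ 0.503 -0.129  0.11 ]
b2 [ 0.501 -0.33   0.11 ]
b3 [ 0.418 -0.366  0.11 ]
honey [ 0.495 -0.235  0.098]
spice [ 0.422 -0.275  0.109]
divgrip [0.456 0.326 0.1  ]
tallTL [0.499 0.435 0.09 ]
tallBL [0.403 0.428 0.09 ]
lowTR [0.492 0.101 0.043]
lowBR [0.398 0.099 0.043]
[[399.899   0.    319.443]
 [  0.    399.899 240.942]
 [  0.      0.      1.   ]] [ 0.072  0.001 -0.124] [[-0.001  0.958  0.287]
 [ 1.     0.001  0.001]
 [ 0.001  0.287 -0.958]] [ -0.01  -0.01 -11.77]
```

View pics/crop0.png

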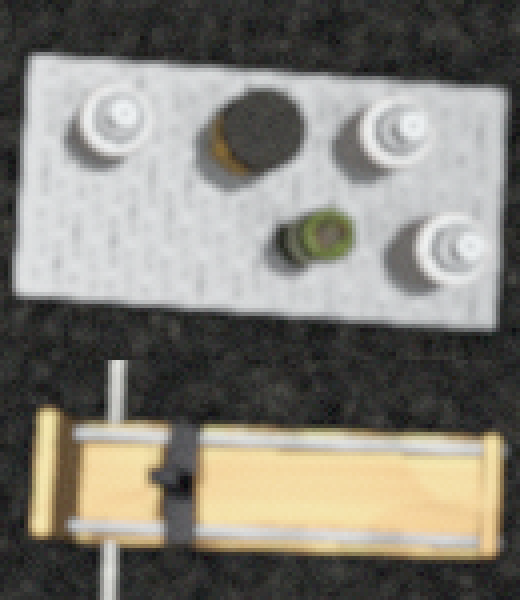

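```bash
python3 - <<'E'
from h import *
c=ctrl.calibration("top");np.set_printoptions(precision=3,suppress=True)
for uv in [(381,228.2),(452.8,230.5),(466.5,261.3)]: print(ray(c,uv,.1185))
print(go([.45,-.24,.32]),yaw(0))
E
```

```text
[ 0.504 -0.136  0.119]
[ 0.501 -0.341  0.119]
[ 0.414 -0.379  0.119]
[ 34.49 -19.91  -7.01] [ -0.01  -0.01 -11.77]
```

Emit:
send_rows:
  dr:
    - [0, 0, -1.5]
    - [0, 0, -3]
    - [0, 0, -4.5]
    - [0, 0, -6]
    - [0, 0, -7.5]
    - [0, 0, -9]
    - [0, 0, -10.5]
    - [0, 0, -11.77]
  xyz:
    - [4, -2, -7]
    - [9, -5, -7]
    - [14, -8, -7]
    - [19, -11, -7]
    - [24, -14, -7]
    - [29, -17, -7]
    - [34.5, -20, -7]
    - [34.5, -20, -7]
  jaw: [0, 0, 0, 0, 0, 0, 0, 0]

```text
time_s: 1.1
eef_pos: [0.4519, -0.2356, 0.32]
eef_rot: [-0.0, 0.703, 0.711, 0.001]
wrist_force: [-0.7, -0.3, -0.0]
opening: 0.001
grasp_force: 0.0
```

```bash
python3 - <<'E'
from h import *
print(tool()[0]["eef_pos"],yaw(0))
cv2.imwrite("pics/w1.png",ctrl.camera("wrist")[:,:,::-1]);c=ctrl.calibration("wrist")
for p in [(.504,-.136),(.501,-.341),(.414,-.379)]:print(proj(c,(*p,.1185)))
np.savez("w1",**c)
E
```

```text
[ 0.4519068  -0.23557869  0.31998195] [ 0.   -0.01  0.1 ]
[392.53038954  82.43371105]
[374.45051582 325.1279782 ]
[278.95011968 360.63247467]
```

View pics/w1.png

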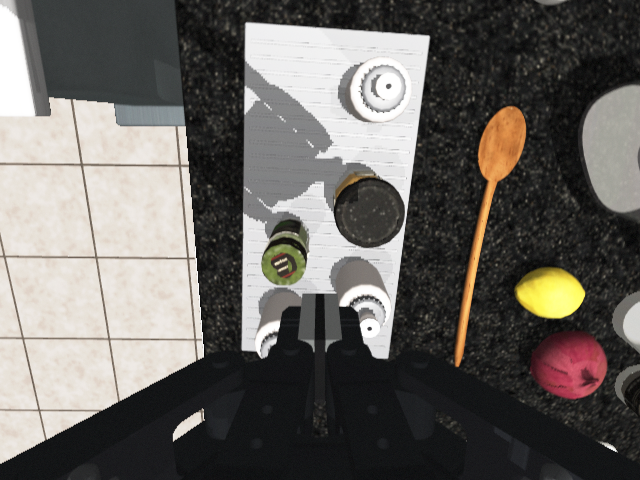

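```bash
python3 - <<'E'
from h import *
np.set_printoptions(precision=4,suppress=True)
c=np.load("w1.npz")
for n,uv,z in [("b1",(387,87),.1185),("b2",(369.5,328),.1185),("honey",(369,212),.098),("spice",(284,264),.109)]:
    print(n,ray(c,uv,z))
p=ray(c,(387,87),.1185);print(go([p[0],p[1],.16]),go([p[0],p[1],.1275]),yaw(0))
E
```

```text
b1 [ 0.5    -0.1393  0.1185]
b2 [ 0.4967 -0.344   0.1185]
honey [ 0.4936 -0.2411  0.098 ]
spice [ 0.419  -0.2868  0.109 ]
[ 9.7   5.05 15.99] [ 9.7   5.05 19.24] [-0.01 -0.01  0.13]
```

Emit:
send_rows:
  dr:
    - [0, 0, 0.1]
    - [0, 0, 0.1]
    - [0, 0, 0.1]
    - [0, 0, 0.1]
    - [0, 0, 0.1]
    - [0, 0, 0.1]
    - [0, 0, 0.1]
    - [0, 0, 0.1]
  xyz:
    - [5, 2.5, 4]
    - [9.7, 5.05, 9]
    - [9.7, 5.05, 14.5]
    - [9.7, 5.05, 16.5]
    - [9.7, 5.05, 17.5]
    - [9.7, 5.05, 18.2]
    - [9.7, 5.05, 18.7]
    - [9.7, 5.05, 18.9]
  jaw: [0, 0, 0, 0, 0, 0, 0, 0]

```text
time_s: 2.15
eef_pos: [0.5014, -0.1436, 0.133]
eef_rot: [0.002, 0.711, 0.703, 0.0]
wrist_force: [-0.6, -0.3, 4.9]
opening: -0.0
grasp_force: 2.6
```

Emit:
send_rows:
  dr:
    - [0, 0, 0]
    - [0, 0, 0]
    - [0, 0, 0]
    - [0, 0, 0]
    - [0, 0, 0]
    - [0, 0, 0]
    - [0, 0, 0]
    - [0, 0, 0]
  xyz:
    - [0, 0, -0.8]
    - [0.4, -0.1, -0.8]
    - [0.4, -0.1, -0.4]
    - [0.4, -0.1, 0]
    - [0.4, -0.1, 0.2]
    - [0.4, -0.1, 0.4]
    - [0.4, -0.1, 0.4]
    - [0.4, -0.1, 0.4]
  jaw: [0, 0, 0, 0, 0, 0, 0, 0]

```text
time_s: 3.15
eef_pos: [0.4997, -0.1387, 0.1275]
eef_rot: [0.0, 0.711, 0.703, 0.0]
wrist_force: [-0.6, -0.4, 3.6]
opening: -0.002
grasp_force: 1.7
```

Emit:
send_rows:
  dr:
    - [0, 0, 0]
    - [0, 0, 0]
    - [0, 0, 0]
    - [0, 0, 0.1]
    - [0, 0, 0.1]
    - [0, 0, 0.1]
    - [0, 0, 0.1]
    - [0, 0, 0.1]
  xyz:
    - [0, 0, 0.15]
    - [0, 0, 0.2]
    - [0, 0, 0]
    - [0, 0, -5]
    - [0, 0, -6]
    - [0, 0, -6]
    - [0, 0, -6]
    - [0, 0, -6]
  jaw: [0, 0, 0, 0, 100, 100, 100, 100]

```text
time_s: 4.15
eef_pos: [0.4986, -0.1381, 0.1858]
eef_rot: [-0.001, 0.715, 0.7, -0.0]
wrist_force: [-0.3, -0.5, -0.6]
opening: 0.843
grasp_force: 0.0
```

```bash
python3 - <<'E'
from h import *
print(tool()[0]["eef_pos"],yaw(0))
cv2.imwrite("pics/w2.png",ctrl.camera("wrist")[:,:,::-1]);c=ctrl.calibration("wrist")
np.savez("w2",**c);print(proj(c,(.5,-.139,.1085)))
E
```

```text
[ 0.49860977 -0.13807056  0.18584686] [-0.02 -0.01 -0.2 ]
[323.66380806 263.47249693]
```

View pics/w2.png

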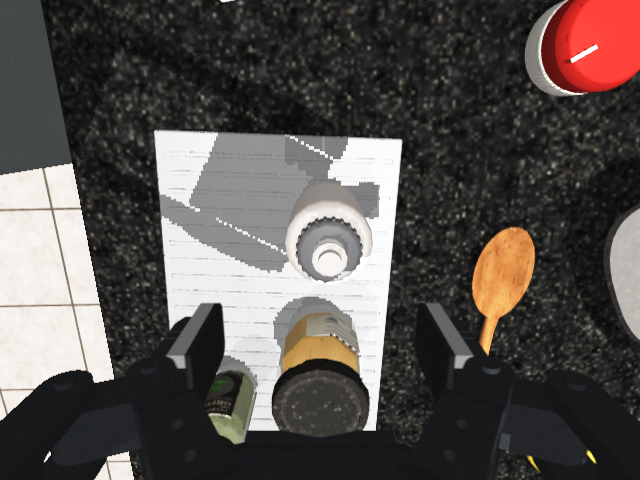

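Emit:
send_rows:
  dr:
    - [0, 0, -0.2]
    - [0, 0, -0.2]
    - [0, 0, -0.2]
    - [0, 0, -0.2]
    - [0, 0, -0.2]
    - [0, 0, -0.2]
    - [0, 0, -0.2]
    - [0, 0, -0.2]
  xyz:
    - [-5, 0, -2]
    - [-10, 0, -2]
    - [-15, 0, -2]
    - [-20.3, 0, -2]
    - [-20.3, 0, -2]
    - [-20.3, 0, -2]
    - [-20.3, 0, -2]
    - [-20.3, 0, -2]
  jaw: [0, 0, 0, 0, 0, 0, 0, 0]

```text
time_s: 5.2
eef_pos: [0.4953, -0.3403, 0.2074]
eef_rot: [-0.0, 0.707, 0.707, 0.0]
wrist_force: [0.0, 0.1, -0.1]
opening: -0.001
grasp_force: 0.0
```

```bash
python3 - <<'E'
from h import *
c=np.load("w2.npz");print(ray(c,(330,259),.1085))
print(tool()[0]["eef_pos"],yaw(0),go([.499,-.341,.1275]))
cv2.imwrite("pics/w3.png",ctrl.camera("wrist")[:,:,::-1]);c=ctrl.calibration("wrist")
np.savez("w3",**c);print(proj(c,(.499,-.341,.1185)),proj(c,(.414,-.379,.1185)))
E
```

```text
[ 0.50342131 -0.1365456   0.1085    ]
[ 0.49533532 -0.34026834  0.20736286] [-0.   -0.    0.01] [-0.07  0.37  7.99]
[327.45308233 256.04391074] [182.6555349  317.16877653]
```

View pics/w3.png

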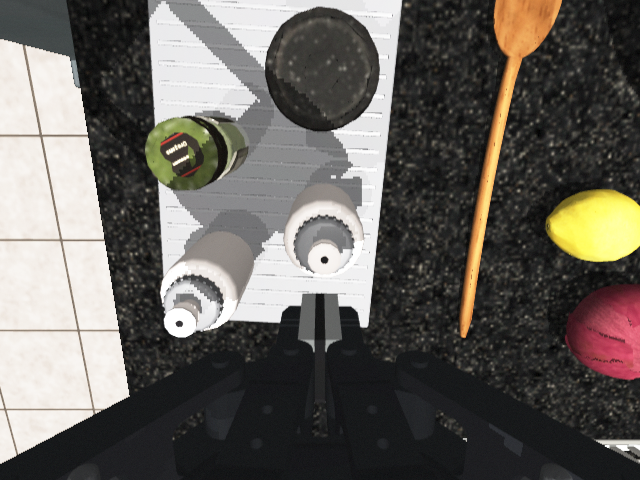

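Emit:
send_rows:
  dr:
    - [0, 0, 0]
    - [0, 0, 0]
    - [0, 0, 0]
    - [0, 0, 0]
    - [0, 0, 0]
    - [0, 0, 0]
    - [0, 0, 0]
    - [0, 0, 0]
  xyz:
    - [-0.15, 0.17, 4]
    - [-0.15, 0.17, 6]
    - [-0.15, 0.17, 6.8]
    - [-0.15, 0.17, 7.3]
    - [-0.15, 0.17, 7.7]
    - [-0.15, 0.17, 8.1]
    - [-0.15, 0.17, 8.2]
    - [-0.15, 0.17, 8.2]
  jaw: [0, 0, 0, 0, 0, 0, 0, 0]

```text
time_s: 6.25
eef_pos: [0.4978, -0.3438, 0.128]
eef_rot: [0.002, 0.707, 0.707, 0.0]
wrist_force: [-2.3, 2.6, 10.5]
opening: -0.003
grasp_force: 5.2
```

Emit:
send_rows:
  dr:
    - [0, 0, 0]
    - [0, 0, 0]
    - [0, 0, 0]
    - [0, 0, 0]
    - [0, 0, 0]
    - [0, 0, 0]
    - [0, 0, 0]
    - [0, 0, 0]
  xyz:
    - [0, 0, 0.1]
    - [0, 0, -3]
    - [0, 0, -5]
    - [-2, -4, -5]
    - [-3.95, -8.45, -5]
    - [-3.95, -8.45, -5]
    - [-3.95, -8.45, -5]
    - [-3.95, -8.45, -5]
  jaw: [0, 0, 0, 0, 0, 0, 0, 0]

```text
time_s: 7.25
eef_pos: [0.4131, -0.3821, 0.1754]
eef_rot: [0.0, 0.707, 0.707, 0.0]
wrist_force: [1.0, 0.4, 0.5]
opening: -0.001
grasp_force: 0.0
```

```bash
python3 - <<'E'
from h import *
print(tool()[0]["eef_pos"],yaw(0),go([.4125,-.382,.1275]))
E
```

```text
[ 0.41311376 -0.38208722  0.17544271] [0.   0.   0.01] [ 0.01 -0.06  4.79]
```

Emit:
send_rows:
  dr:
    - [0, 0, 0]
    - [0, 0, 0]
    - [0, 0, 0]
    - [0, 0, 0]
    - [0, 0, 0]
    - [0, 0, 0]
    - [0, 0, 0]
    - [0, 0, 0]
  xyz:
    - [0, 0, 2.5]
    - [0, 0, 3.6]
    - [0, 0, 4.1]
    - [0, 0, 4.5]
    - [0, 0, 4.9]
    - [0, 0, 5.0]
    - [0, 0, 5.1]
    - [0, 0, 5.1]
  jaw: [0, 0, 0, 0, 0, 0, 0, 0]

```text
time_s: 8.25
eef_pos: [0.4137, -0.3837, 0.1277]
eef_rot: [0.002, 0.707, 0.707, -0.0]
wrist_force: [-2.7, 4.8, 19.6]
opening: 0.003
grasp_force: 9.4
```

Emit:
send_rows:
  dr:
    - [0, 0, 0]
    - [0, 0, 0]
    - [0, 0, 0]
    - [0, 0, 0]
    - [0, 0, 0]
    - [0, 0, 0]
    - [0, 0, 0]
    - [0, 0, 0]
  xyz:
    - [0, 0, -4]
    - [0, 0, -10]
    - [4, 3, -14]
    - [10, 3, -14]
    - [15, 3, -14]
    - [15, 3, -14]
    - [15, 3, -14]
    - [15, 3, -14]
  jaw: [0, 0, 0, 0, 0, 0, 0, 0]

```text
time_s: 9.25
eef_pos: [0.4423, -0.2335, 0.2643]
eef_rot: [0.0, 0.708, 0.707, -0.0]
wrist_force: [0.1, -0.1, 0.7]
opening: -0.003
grasp_force: 0.0
```

```bash
python3 - <<'E'
from h import *
print(tool()[0]["eef_pos"],yaw(0))
cv2.imwrite("pics/w4.png",ctrl.camera("wrist")[:,:,::-1]);c=ctrl.calibration("wrist")
np.savez("w4",**c)
for p in [(.497,-.342),(.4125,-.382),(.503,-.1365)]:print(proj(c,(*p,.1085)),proj(c,(*p,.097)))
E
```

```text
[ 0.44233882 -0.23352992  0.26426622] [-0.    0.   -0.02]
[389.56728364 357.05323816] [387.23807376 349.19526533]
[285.07671588 399.57124684] [286.19544281 390.6083184 ]
[413.77460667  80.83751798] [409.95817724  82.49213131]
```

View pics/w4.png

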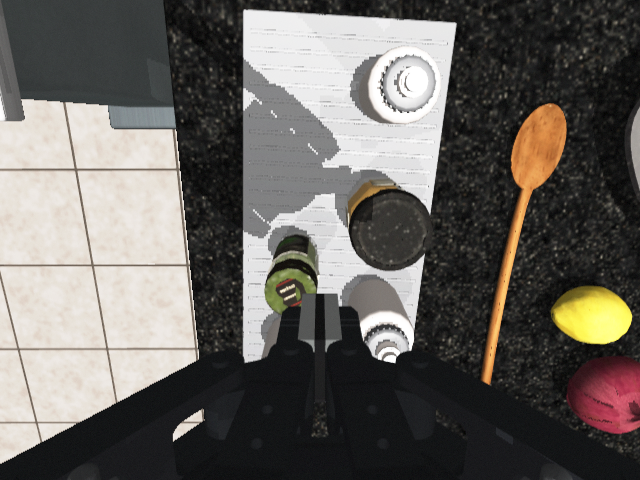

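Emit:
send_rows:
  dr:
    - [0, 0, 0]
    - [0, 0, 0]
    - [0, 0, 0]
    - [0, 0, 0]
    - [0, 0, 0]
    - [0, 0, 0]
    - [0, 0, 0]
    - [0, 0, 0]
  xyz:
    - [6, 0, -3]
    - [12, 0, -5]
    - [18, 0, -5]
    - [24, 0, -5]
    - [30, 0, -5]
    - [36, 0, -5]
    - [42, 0, -5]
    - [48, 0, -5]
  jaw: [0, 0, 0, 0, 0, 0, 0, 0]

```text
time_s: 10.3
eef_pos: [0.443, 0.2489, 0.3143]
eef_rot: [0.0, 0.708, 0.706, 0.0]
wrist_force: [0.5, -0.7, -0.3]
opening: 0.001
grasp_force: 0.0
```

Emit:
send_rows:
  dr:
    - [0, 0, 0]
    - [0, 0, 0]
    - [0, 0, 0]
    - [0, 0, 0]
    - [0, 0, 0]
    - [0, 0, 0]
    - [0, 0, 0]
    - [0, 0, 0]
  xyz:
    - [5, 0, 0]
    - [5, 0, 0]
    - [5, 0, 0]
    - [5, 0, 0]
    - [5, 0, 0]
    - [5, 0, 0]
    - [5, 0, 0]
    - [5, 0, 0]
  jaw: [0, 0, 0, 0, 0, 0, 0, 0]

```text
time_s: 11.3
eef_pos: [0.4425, 0.2975, 0.3143]
eef_rot: [0.0, 0.707, 0.707, 0.0]
wrist_force: [-0.7, -0.6, -0.3]
opening: -0.001
grasp_force: 0.0
```

```bash
python3 - <<'E'
from h import *
print(tool()[0]["eef_pos"],yaw(0))
cv2.imwrite("pics/w5.png",ctrl.camera("wrist")[:,:,::-1]);c=ctrl.calibration("wrist")
np.savez("w5",**c)
E
```

```text
[0.44254299 0.29749535 0.31434024] [ 0.   -0.   -0.01]
```

View pics/w5.png

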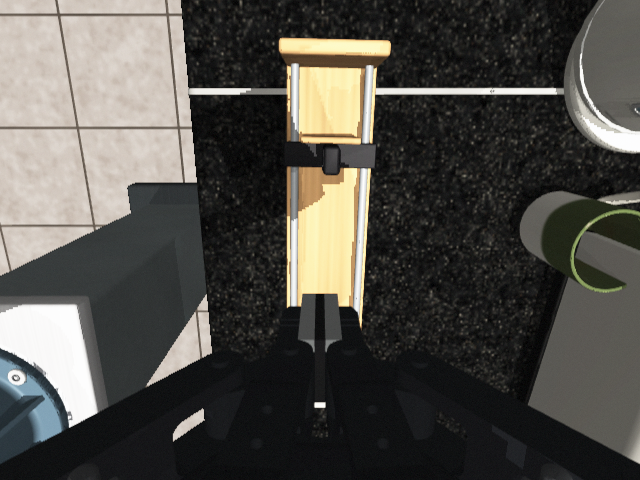

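```bash
python3 - <<'E'
from h import *
np.set_printoptions(precision=4,suppress=True)
c=np.load("w5.npz")
for n,uv,z in [("railL",(295,70),.034),("railR",(368,70),.034),("railL2",(293,300),.034),("railR2",(358.5,300),.034),("topInL",(284,54.5),.09),("topInR",(388,56.5),.09),("grip",(331.5,148),.101),("gripb",(331.5,171),.101),("face",(331,135),.062)]:
    print(n,ray(c,uv,z))
im=cv2.imread("pics/w5.png");cv2.imwrite("pics/w5c.png",cv2.resize(im[30:190,270:400],None,fx=4,fy=3.7,interpolation=2))
E
```

```text
railL [0.4189 0.4156 0.034 ]
railR [0.4871 0.4155 0.034 ]
railL2 [0.4123 0.1808 0.034 ]
railR2 [0.4845 0.1807 0.034 ]
topInL [0.4135 0.4206 0.09  ]
topInR [0.4965 0.4191 0.09  ]
grip [0.4516 0.3485 0.101 ]
gripb [0.4517 0.3297 0.101 ]
face [0.4522 0.3576 0.062 ]
```

View pics/w5c.png

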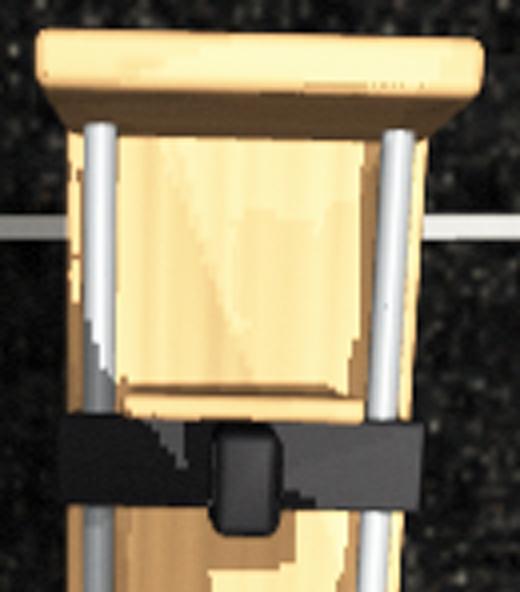

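Emit:
send_rows:
  dr:
    - [0, 0, 0.18]
    - [0, 0, 0.18]
    - [0, 0, 0.18]
    - [0, 0, 0.18]
    - [0, 0, 0.18]
    - [0, 0, 0.18]
    - [0, 0, 0.18]
    - [0, 0, 0.18]
  xyz:
    - [4.15, 0.95, 4]
    - [4.15, 0.95, 9]
    - [4.15, 0.95, 14]
    - [4.15, 0.95, 18]
    - [4.15, 0.95, 21]
    - [4.15, 0.95, 22.6]
    - [4.15, 0.95, 22.6]
    - [4.15, 0.95, 22.6]
  jaw: [80, 80, 80, 80, 80, 80, 80, 60]

```text
time_s: 12.35
eef_pos: [0.453, 0.3396, 0.0897]
eef_rot: [0.0, 0.714, 0.7, 0.001]
wrist_force: [-0.6, 0.2, 0.8]
opening: 0.614
grasp_force: 0.0
```

Emit:
send_rows:
  dr:
    - [0, 0, 0]
    - [0, 0, 0]
    - [0, 0, 0]
    - [0, 0, 0]
    - [0, 0, 0]
    - [0, 0, 0]
    - [0, 0, 0]
    - [0, 0, 0]
  xyz:
    - [0, 0, 0]
    - [0, 0, 0]
    - [0, 0, 0]
    - [0, 0, 0]
    - [0, 0, 0]
    - [0, 0, 0]
    - [0, 0, 0]
    - [0, 0, 0]
  jaw: [0, 0, 0, 0, 0, 0, 0, 0]

```text
time_s: 13.35
eef_pos: [0.4524, 0.3393, 0.0894]
eef_rot: [0.0, 0.714, 0.7, 0.001]
wrist_force: [-1.4, -0.3, 6.1]
opening: 0.157
grasp_force: 58.7
```

Emit:
send_rows:
  dr:
    - [0, 0, 0]
    - [0, 0, 0]
    - [0, 0, 0]
    - [0, 0, 0]
    - [0, 0, 0]
    - [0, 0, 0]
    - [0, 0, 0]
    - [0, 0, 0]
  xyz:
    - [-2, 0, 0]
    - [-4.5, 0, 0]
    - [-7, 0, 0]
    - [-9.5, 0, 0]
    - [-12, 0, 0]
    - [-14, 0, 0]
    - [-15.2, 0, 0]
    - [-15.2, 0, 0]
  jaw: [0, 0, 0, 0, 0, 0, 0, 0]

```text
time_s: 14.35
eef_pos: [0.4488, 0.1862, 0.0893]
eef_rot: [-0.0, 0.714, 0.7, -0.0]
wrist_force: [-5.6, -2.2, 11.7]
opening: 0.157
grasp_force: 61.5
```

Emit:
send_rows:
  dr:
    - [0, 0, 0]
    - [0, 0, 0]
    - [0, 0, 0]
    - [0, 0, 0]
    - [0, 0, 0]
    - [0, 0, 0]
    - [0, 0, 0]
    - [0, 0, 0]
  xyz:
    - [0, 0, 0]
    - [0, 0, 0]
    - [0, 0, 0]
    - [0, 0, -5]
    - [0, 0, -11]
    - [-5, 0, -15]
    - [-11, 0, -15]
    - [-17, 0, -15]
  jaw: [60, 60, 60, 80, 100, 100, 100, 100]

```text
time_s: 15.35
eef_pos: [0.446, 0.0157, 0.2392]
eef_rot: [0.001, 0.713, 0.701, 0.001]
wrist_force: [0.9, 0.3, -0.7]
opening: 0.997
grasp_force: 0.0
```

```bash
python3 - <<'E'
from h import *
print(tool()[0]["eef_pos"],yaw(-1.1),go([.503,-.1365,.19]))
E
```

```text
[0.44602201 0.01572315 0.23920795] [0.02 0.01 0.01] [-15.12   5.96   4.94]
```

Emit:
send_rows:
  dr:
    - [0, 0, 0]
    - [0, 0, 0]
    - [0, 0, 0]
    - [0, 0, 0]
    - [0, 0, 0]
    - [0, 0, 0]
    - [0, 0, 0]
    - [0, 0, 0]
  xyz:
    - [-5, 2, 1.5]
    - [-10, 4, 3]
    - [-15.1, 6, 5]
    - [-15.1, 6, 5]
    - [-15.1, 6, 5]
    - [-15.1, 6, 5]
    - [-15.1, 6, 5]
    - [-15.1, 6, 5]
  jaw: [100, 100, 100, 100, 100, 100, 100, 100]

```text
time_s: 16.35
eef_pos: [0.5031, -0.1344, 0.1888]
eef_rot: [0.0, 0.714, 0.701, 0.0]
wrist_force: [-0.7, 0.1, 0.5]
opening: 0.997
grasp_force: 0.0
```

```bash
python3 - <<'E'
from h import *
print(tool()[0]["eef_pos"],yaw(-1.1),go([.503,-.1365,.064]))
im=ctrl.camera("wrist")[:,:,::-1];cv2.imwrite("pics/w6.png",im);c=ctrl.calibration("wrist")
u=proj(c,(.503,-.1365,.1085)).round().astype(int);print(u)
# nozzle: bright saturated disc near u
g=cv2.cvtColor(im,cv2.COLOR_BGR2GRAY);h=cv2.HoughCircles(cv2.medianBlur(g,5)[u[1]-70:u[1]+70,u[0]-70:u[0]+70],cv2.HOUGH_GRADIENT,1,20,param1=80,param2=18,minRadius=10,maxRadius=60)
print(None if h is None else h[0][:6]+[u[0]-70,u[1]-70,0])
E
```

```text
[ 0.50305864 -0.13437594  0.18880827] [0.01 0.   0.01] [-2.100e-01 -1.000e-02  1.248e+01]
[321 264]
[[322.5        253.5         30.79999924]
 [305.5        242.5         26.60000038]
 [334.5        230.5         21.10000038]
 [319.5        277.5         23.39999962]
 [314.5        331.5         31.10000038]
 [303.5        265.5         16.70000076]]
```

Emit:
send_rows:
  dr:
    - [0, 0, 0]
    - [0, 0, 0]
    - [0, 0, 0]
    - [0, 0, 0]
    - [0, 0, 0]
    - [0, 0, 0]
    - [0, 0, 0]
    - [0, 0, 0]
  xyz:
    - [-0.2, 0, 3]
    - [-0.2, 0, 6]
    - [-0.2, 0, 9]
    - [-0.2, 0, 11.5]
    - [-0.2, 0, 12.5]
    - [-0.2, 0, 12.5]
    - [-0.2, 0, 12.5]
    - [-0.2, 0, 12.5]
  jaw: [100, 100, 100, 100, 100, 100, 40, 40]

```text
time_s: 17.4
eef_pos: [0.5038, -0.1375, 0.0647]
eef_rot: [0.001, 0.714, 0.7, 0.0]
wrist_force: [-6.2, 3.0, 10.8]
opening: 0.622
grasp_force: 62.0
```

Emit:
send_rows:
  dr:
    - [0, 0, 0]
    - [0, 0, 0]
    - [0, 0, 0]
    - [0, 0, 0]
    - [0, 0, 0]
    - [0, 0, 0]
    - [0, 0, 0]
    - [0, 0, 0]
  xyz:
    - [0, 0, 0]
    - [0, 0, 0]
    - [0, 0, 0]
    - [0, 0, 0]
    - [0, 0, -2]
    - [0, 0, -6]
    - [0, 0, -10]
    - [0, 0, -10]
  jaw: [30, 30, 30, 30, 30, 30, 30, 30]

```text
time_s: 18.4
eef_pos: [0.505, -0.1381, 0.1668]
eef_rot: [0.004, 0.714, 0.7, 0.001]
wrist_force: [0.1, 0.6, -2.2]
opening: 0.617
grasp_force: 63.5
```

```bash
python3 - <<'E'
from h import *
u=np.array([.0192,.9998]);e=np.array([.4531,.4205])
for d in (.031,.085,.139): print(d,e-u*d)
print(tool()[0]["eef_pos"],yaw(-1.1),go([*(e-u*.031),.165]))
E
```

```text
0.031 [0.4525048 0.3895062]
0.085 [0.451468 0.335517]
0.139 [0.4504312 0.2815278]
[ 0.50499458 -0.13806239  0.16684913] [0.06 0.03 0.  ] [ 5.265e+01 -6.260e+00 -3.000e-02]
```

Emit:
send_rows:
  dr:
    - [0, 0, 0]
    - [0, 0, 0]
    - [0, 0, 0]
    - [0, 0, 0]
    - [0, 0, 0]
    - [0, 0, 0]
    - [0, 0, 0]
    - [0, 0, 0]
  xyz:
    - [3, 0, -4]
    - [8, -1, -5]
    - [14, -2, -5]
    - [20, -3, -5]
    - [26, -4, -5]
    - [32, -5, -5]
    - [38, -6, -5]
    - [44, -6.2, -5]
  jaw: [30, 30, 30, 30, 30, 30, 30, 30]

```text
time_s: 19.4
eef_pos: [0.4477, 0.3057, 0.2115]
eef_rot: [-0.0, 0.714, 0.7, -0.001]
wrist_force: [1.5, -0.2, -2.5]
opening: 0.618
grasp_force: 63.9
```

Emit:
send_rows:
  dr:
    - [0, 0, 0]
    - [0, 0, 0]
    - [0, 0, 0]
    - [0, 0, 0]
    - [0, 0, 0]
    - [0, 0, 0]
    - [0, 0, 0]
    - [0, 0, 0]
  xyz:
    - [4, 0, 0]
    - [8.5, 0, 0]
    - [8.5, 0, 0]
    - [8.5, 0, 0]
    - [8.5, 0, 0]
    - [8.5, 0, 0]
    - [8.5, 0, 0]
    - [8.5, 0, 0]
  jaw: [30, 30, 30, 30, 30, 30, 30, 30]

```text
time_s: 20.4
eef_pos: [0.4512, 0.3888, 0.2135]
eef_rot: [0.0, 0.714, 0.7, 0.0]
wrist_force: [0.7, -0.3, -3.2]
opening: 0.617
grasp_force: 63.9
```

```bash
cat >> h.py <<'E'
u=np.array([.0192,.9998]);e=np.array([.4531,.4205])
def rk(d,z): return [*(e-u*d),z]
E
python3 - <<'E'
from h import *
print(tool()[0]["eef_pos"],yaw(-1.1),go(rk(.032,.0715)))
cv2.imwrite("pics/w7.png",ctrl.camera("wrist")[:,:,::-1]);np.savez("w7",**ctrl.calibration("wrist"))
E
```

```text
[0.45120438 0.38883885 0.21349171] [ 0.   -0.   -0.01] [-0.03  0.12 14.2 ]
```

View pics/w7.png

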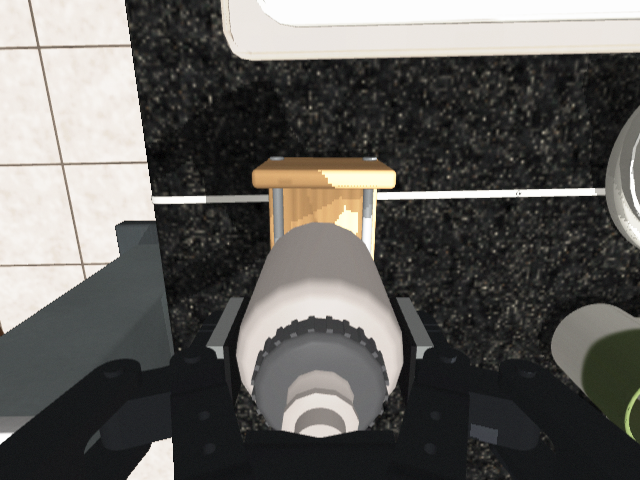

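```bash
python3 - <<'E'
from h import *
c=np.load("w7.npz")
print(ray(c,(324,188),.09),ray(c,(278,215),.034),ray(c,(367.5,215),.034),"expect",rk(0,.09))
E
```

```text
[0.4537944  0.42117234 0.09      ] [0.41817367 0.39191706 0.034     ] [0.48762358 0.39050427 0.034     ] expect [np.float64(0.4531), np.float64(0.4205), 0.09]
```

Emit:
send_rows:
  dr:
    - [0, 0, 0]
    - [0, 0, 0]
    - [0, 0, 0]
    - [0, 0, 0]
    - [0, 0, 0]
    - [0, 0, 0]
    - [0, 0, 0]
    - [0, 0, 0]
  xyz:
    - [0, 0.14, 3]
    - [0, 0.14, 7]
    - [0, 0.14, 10]
    - [0, 0.14, 12]
    - [0, 0.14, 13.2]
    - [0, 0.14, 13.8]
    - [0, 0.14, 14.1]
    - [0, 0.14, 14.2]
  jaw: [30, 30, 30, 30, 30, 30, 30, 30]

```text
time_s: 21.45
eef_pos: [0.4529, 0.3894, 0.072]
eef_rot: [0.0, 0.714, 0.7, 0.001]
wrist_force: [-0.3, -0.2, -2.0]
opening: 0.619
grasp_force: 63.9
```

Emit:
send_rows:
  dr:
    - [0, 0, 0]
    - [0, 0, 0]
    - [0, 0, 0]
    - [0, 0, 0]
    - [0, 0, 0]
    - [0, 0, 0]
    - [0, 0, 0]
    - [0, 0, 0]
  xyz:
    - [0, 0, 0.1]
    - [0, 0, 0.15]
    - [0, 0, 0.15]
    - [0, 0, 0.1]
    - [0, 0, 0.1]
    - [0, 0, 0]
    - [0, 0, -6]
    - [0, 0, -12]
  jaw: [30, 30, 100, 100, 100, 100, 100, 100]

```text
time_s: 22.45
eef_pos: [0.4518, 0.3887, 0.1918]
eef_rot: [-0.0, 0.714, 0.7, -0.001]
wrist_force: [0.8, 0.6, -0.3]
opening: 1.004
grasp_force: 0.0
```

Emit:
send_rows:
  dr:
    - [0, 0, 0]
    - [0, 0, 0]
    - [0, 0, 0]
    - [0, 0, 0]
    - [0, 0, 0]
    - [0, 0, 0]
    - [0, 0, 0]
    - [0, 0, 0]
  xyz:
    - [-3, 0, -6]
    - [-9, 0, -8]
    - [-15, 0, -8]
    - [-21, 0, -8]
    - [-27, 0, -8]
    - [-33, 0, -8]
    - [-39, 0, -8]
    - [-45, 0, -8]
  jaw: [100, 100, 100, 100, 100, 100, 100, 100]

```text
time_s: 23.45
eef_pos: [0.4434, -0.0627, 0.2717]
eef_rot: [0.001, 0.714, 0.7, 0.0]
wrist_force: [1.1, -1.0, 0.1]
opening: 1.002
grasp_force: 0.0
```

```bash
python3 - <<'E'
from h import *
print(tool()[0]["eef_pos"],yaw(-1.1),go([.497,-.342,.21]))
E
```

```text
[ 0.44340174 -0.06271491  0.27168493] [ 0.01  0.   -0.  ] [-27.82   5.89   6.18]
```

Emit:
send_rows:
  dr:
    - [0, 0, 0]
    - [0, 0, 0]
    - [0, 0, 0]
    - [0, 0, 0]
    - [0, 0, 0]
    - [0, 0, 0]
    - [0, 0, 0]
    - [0, 0, 0]
  xyz:
    - [-6, 1.2, 1]
    - [-12, 2.4, 2]
    - [-18, 3.6, 4]
    - [-24, 5, 6.2]
    - [-27.8, 5.9, 6.2]
    - [-27.8, 5.9, 6.2]
    - [-27.8, 5.9, 6.2]
    - [-27.8, 5.9, 6.2]
  jaw: [100, 100, 100, 100, 100, 100, 100, 100]

```text
time_s: 24.45
eef_pos: [0.4974, -0.3386, 0.2096]
eef_rot: [0.0, 0.713, 0.701, 0.0]
wrist_force: [-0.8, -0.2, 0.1]
opening: 1.001
grasp_force: 0.0
```

```bash
python3 - <<'E'
from h import *
print(tool()[0]["eef_pos"],yaw(-1.1),go([.497,-.342,.064]))
im=ctrl.camera("wrist")[:,:,::-1];cv2.imwrite("pics/w8.png",im);c=ctrl.calibration("wrist");np.savez("w8",**c)
for p in [(.497,-.342),(.4125,-.382)]:print(proj(c,(*p,.1085)))
E
```

```text
[ 0.49744576 -0.33864104  0.20961161] [ 0.   -0.    0.01] [-0.34 -0.04 14.56]
[320.02716725 253.70698963]
[185.49340912 317.07079353]
```

View pics/w8.png

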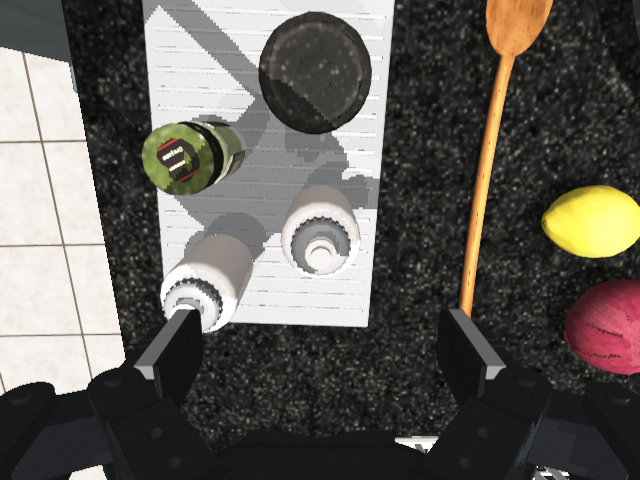

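Emit:
send_rows:
  dr:
    - [0, 0, 0]
    - [0, 0, 0]
    - [0, 0, 0]
    - [0, 0, 0]
    - [0, 0, 0]
    - [0, 0, 0]
    - [0, 0, 0]
    - [0, 0, 0]
  xyz:
    - [-0.2, 0, 4]
    - [-0.2, 0, 8]
    - [-0.2, 0, 11]
    - [-0.2, 0, 13.5]
    - [-0.2, 0, 14.5]
    - [-0.2, 0, 14.5]
    - [-0.2, 0, 14.5]
    - [-0.2, 0, 14.5]
  jaw: [100, 100, 100, 100, 100, 100, 40, 40]

```text
time_s: 25.5
eef_pos: [0.498, -0.3426, 0.0659]
eef_rot: [0.001, 0.714, 0.7, -0.0]
wrist_force: [-7.4, 4.2, 9.4]
opening: 0.617
grasp_force: 62.3
```

Emit:
send_rows:
  dr:
    - [0, 0, 0]
    - [0, 0, 0]
    - [0, 0, 0]
    - [0, 0, 0]
    - [0, 0, 0]
    - [0, 0, 0]
    - [0, 0, 0]
    - [0, 0, 0]
  xyz:
    - [0, 0, 0]
    - [0, 0, 0]
    - [0, 0, 0]
    - [0, 0, -2]
    - [0, 0, -6]
    - [0, 0, -11]
    - [0, 0, -15]
    - [0, 0, -15]
  jaw: [30, 30, 30, 30, 30, 30, 30, 30]

```text
time_s: 26.5
eef_pos: [0.4991, -0.3436, 0.2196]
eef_rot: [0.004, 0.714, 0.7, 0.0]
wrist_force: [-0.3, -0.9, -3.1]
opening: 0.613
grasp_force: 63.6
```

```bash
python3 - <<'E'
from h import *
print(tool()[0]["eef_pos"],yaw(-1.1),go(rk(.088,.21)))
E
```

```text
[ 0.49905553 -0.34357906  0.21963793] [0.06 0.06 0.  ] [67.51 -6.06  0.51]
```

Emit:
send_rows:
  dr:
    - [0, 0, 0]
    - [0, 0, 0]
    - [0, 0, 0]
    - [0, 0, 0]
    - [0, 0, 0]
    - [0, 0, 0]
    - [0, 0, 0]
    - [0, 0, 0]
  xyz:
    - [6, 0, 0]
    - [12, -1, 0]
    - [18, -2, 0]
    - [24, -3, 0]
    - [30, -4, 0]
    - [36, -5, 0]
    - [42, -6, 0]
    - [48, -6, 0]
  jaw: [30, 30, 30, 30, 30, 30, 30, 30]

```text
time_s: 27.5
eef_pos: [0.4448, 0.1409, 0.2133]
eef_rot: [-0.001, 0.714, 0.7, -0.001]
wrist_force: [1.4, -0.7, -0.9]
opening: 0.62
grasp_force: 63.6
```

Emit:
send_rows:
  dr:
    - [0, 0, 0]
    - [0, 0, 0]
    - [0, 0, 0]
    - [0, 0, 0]
    - [0, 0, 0]
    - [0, 0, 0]
    - [0, 0, 0]
    - [0, 0, 0]
  xyz:
    - [6, 0, 0]
    - [12, 0, 0]
    - [17, 0, 0]
    - [19.5, 0, 0]
    - [19.5, 0, 0]
    - [19.5, 0, 0]
    - [19.5, 0, 0]
    - [19.5, 0, 0]
  jaw: [30, 30, 30, 30, 30, 30, 30, 30]

```text
time_s: 28.5
eef_pos: [0.4506, 0.3333, 0.2143]
eef_rot: [0.0, 0.714, 0.7, -0.0]
wrist_force: [-0.2, 0.4, -3.0]
opening: 0.614
grasp_force: 63.6
```

```bash
python3 - <<'E'
from h import *
print(tool()[0]["eef_pos"],yaw(-1.1),go(rk(.088,.0725)))
cv2.imwrite("pics/w9.png",ctrl.camera("wrist")[:,:,::-1]);c=ctrl.calibration("wrist");np.savez("w9",**c)
print(proj(c,rk(.032,.1145)),proj(c,rk(.088,.1145)))
E
```

```text
[0.45055868 0.33327712 0.21433994] [ 0.    0.   -0.01] [-0.07  0.09 14.18]
[322.30539308 153.29821512] [322.30536816 250.5596835 ]
```

View pics/w9.png

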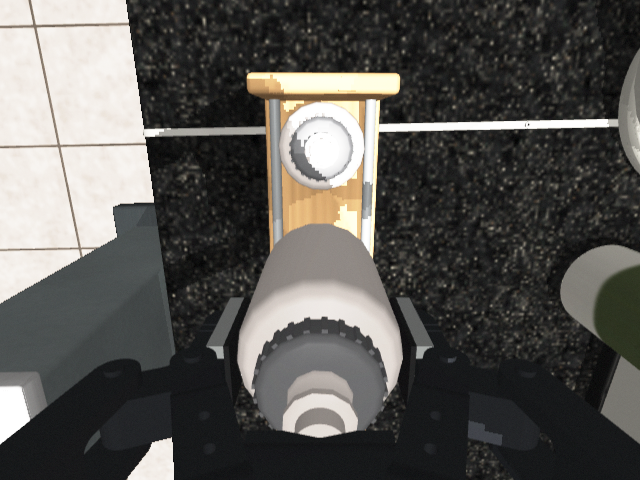

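Emit:
send_rows:
  dr:
    - [0, 0, 0]
    - [0, 0, 0]
    - [0, 0, 0]
    - [0, 0, 0]
    - [0, 0, 0]
    - [0, 0, 0]
    - [0, 0, 0]
    - [0, 0, 0]
  xyz:
    - [-0.1, 0.1, 3]
    - [-0.1, 0.1, 7]
    - [-0.1, 0.1, 10]
    - [-0.1, 0.1, 12]
    - [-0.1, 0.1, 13.2]
    - [-0.1, 0.1, 13.8]
    - [-0.1, 0.1, 14.2]
    - [-0.1, 0.1, 14.3]
  jaw: [30, 30, 30, 30, 30, 30, 30, 30]

```text
time_s: 29.55
eef_pos: [0.4517, 0.3333, 0.072]
eef_rot: [0.0, 0.714, 0.7, 0.0]
wrist_force: [-1.9, -1.5, 4.2]
opening: 0.616
grasp_force: 64.1
```

Emit:
send_rows:
  dr:
    - [0, 0, 0]
    - [0, 0, 0]
    - [0, 0, 0]
    - [0, 0, 0]
    - [0, 0, 0]
    - [0, 0, 0]
    - [0, 0, 0]
    - [0, 0, 0]
  xyz:
    - [0, 0, 0]
    - [0, 0, 0]
    - [0, 0, 0]
    - [0, 0, 0]
    - [0, 0, 0]
    - [0, 0, 0]
    - [0, 0, -6]
    - [0, 0, -12]
  jaw: [30, 30, 100, 100, 100, 100, 100, 100]

```text
time_s: 30.55
eef_pos: [0.4507, 0.3327, 0.1918]
eef_rot: [-0.0, 0.714, 0.7, -0.001]
wrist_force: [1.3, 0.0, 0.5]
opening: 0.999
grasp_force: 0.0
```

Emit:
send_rows:
  dr:
    - [0, 0, 0]
    - [0, 0, 0]
    - [0, 0, 0]
    - [0, 0, 0]
    - [0, 0, 0]
    - [0, 0, 0]
    - [0, 0, 0]
    - [0, 0, 0]
  xyz:
    - [-3, 0, -6]
    - [-9, 0, -8]
    - [-15, 0, -8]
    - [-21, 0, -8]
    - [-27, 0, -8]
    - [-33, 0, -8]
    - [-39, 0, -8]
    - [-45, 0, -8]
  jaw: [100, 100, 100, 100, 100, 100, 100, 100]

```text
time_s: 31.55
eef_pos: [0.4423, -0.1187, 0.2716]
eef_rot: [0.0, 0.714, 0.7, 0.0]
wrist_force: [1.0, 0.5, 0.5]
opening: 1.0
grasp_force: 0.0
```

```bash
python3 - <<'E'
from h import *
print(tool()[0]["eef_pos"],yaw(-1.1),go([.4135,-.380,.21]))
E
```

```text
[ 0.4423153  -0.11874506  0.27160334] [ 0.01  0.   -0.  ] [-26.17  -2.38   6.17]
```

Emit:
send_rows:
  dr:
    - [0, 0, 0]
    - [0, 0, 0]
    - [0, 0, 0]
    - [0, 0, 0]
    - [0, 0, 0]
    - [0, 0, 0]
    - [0, 0, 0]
    - [0, 0, 0]
  xyz:
    - [-6, -0.6, 0]
    - [-12, -1.2, 2]
    - [-18, -1.8, 4]
    - [-24, -2.4, 6.2]
    - [-26.2, -2.4, 6.2]
    - [-26.2, -2.4, 6.2]
    - [-26.2, -2.4, 6.2]
    - [-26.2, -2.4, 6.2]
  jaw: [100, 100, 100, 100, 100, 100, 100, 100]

```text
time_s: 32.55
eef_pos: [0.4141, -0.3772, 0.2097]
eef_rot: [0.0, 0.713, 0.701, 0.0]
wrist_force: [0.4, -1.2, 1.1]
opening: 0.996
grasp_force: 0.0
```

```bash
python3 - <<'E'
from h import *
print(tool()[0]["eef_pos"],yaw(-1.1),go([.413,-.381,.064]))
im=ctrl.camera("wrist")[:,:,::-1];cv2.imwrite("pics/w10.png",im);c=ctrl.calibration("wrist");np.savez("w10",**c)
print(proj(c,(.413,-.381,.1085)))
E
```

```text
[ 0.4140566  -0.37715426  0.20969005] [0.   0.   0.01] [-0.38 -0.1  14.57]
[319.11275073 254.4414452 ]
```

View pics/w10.png

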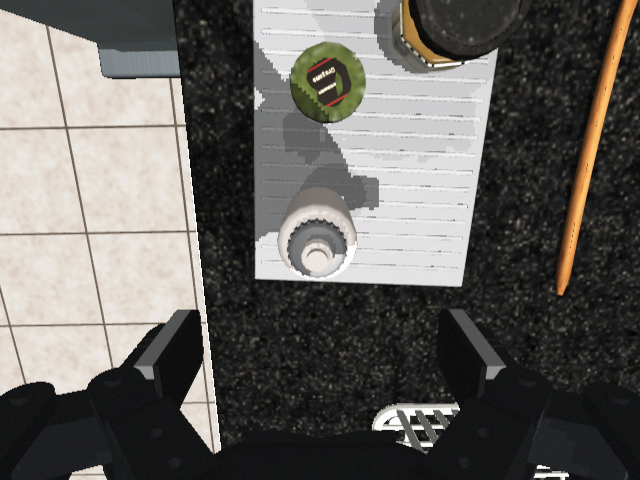

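Emit:
send_rows:
  dr:
    - [0, 0, 0]
    - [0, 0, 0]
    - [0, 0, 0]
    - [0, 0, 0]
    - [0, 0, 0]
    - [0, 0, 0]
    - [0, 0, 0]
    - [0, 0, 0]
  xyz:
    - [-0.4, -0.2, 4]
    - [-0.4, -0.2, 8]
    - [-0.4, -0.2, 11]
    - [-0.4, -0.2, 13.5]
    - [-0.4, -0.2, 14.5]
    - [-0.4, -0.2, 14.5]
    - [-0.4, -0.2, 14.5]
    - [-0.4, -0.2, 14.5]
  jaw: [100, 100, 100, 100, 100, 100, 40, 40]

```text
time_s: 33.6
eef_pos: [0.4122, -0.3831, 0.0659]
eef_rot: [0.001, 0.714, 0.7, -0.0]
wrist_force: [-4.6, 3.8, 10.0]
opening: 0.62
grasp_force: 62.1
```

Emit:
send_rows:
  dr:
    - [0, 0, 0]
    - [0, 0, 0]
    - [0, 0, 0]
    - [0, 0, 0]
    - [0, 0, 0]
    - [0, 0, 0]
    - [0, 0, 0]
    - [0, 0, 0]
  xyz:
    - [0, 0, 0]
    - [0, 0, 0]
    - [0, 0, 0]
    - [0, 0, -2]
    - [0, 0, -6]
    - [0, 0, -11]
    - [0, 0, -15]
    - [0, 0, -15]
  jaw: [30, 30, 30, 30, 30, 30, 30, 30]

```text
time_s: 34.6
eef_pos: [0.4128, -0.3841, 0.2184]
eef_rot: [0.004, 0.714, 0.7, -0.001]
wrist_force: [-0.5, 0.5, -1.7]
opening: 0.616
grasp_force: 63.5
```

```bash
python3 - <<'E'
from h import *
print(tool()[0]["eef_pos"],yaw(-1.1),go(rk(.145,.21)))
E
```

```text
[ 0.41277824 -0.38407112  0.21838836] [ 0.04  0.06 -0.  ] [66.02  2.48  0.44]
```

Emit:
send_rows:
  dr:
    - [0, 0, 0]
    - [0, 0, 0]
    - [0, 0, 0]
    - [0, 0, 0]
    - [0, 0, 0]
    - [0, 0, 0]
    - [0, 0, 0]
    - [0, 0, 0]
  xyz:
    - [6, 0, 0]
    - [12, 0.5, 0]
    - [18, 1, 0]
    - [24, 1.5, 0]
    - [30, 2, 0]
    - [36, 2.5, 0]
    - [42, 2.5, 0]
    - [48, 2.5, 0]
  jaw: [30, 30, 30, 30, 30, 30, 30, 30]

```text
time_s: 35.6
eef_pos: [0.4445, 0.0991, 0.2128]
eef_rot: [-0.001, 0.714, 0.7, -0.001]
wrist_force: [1.1, -0.7, -2.2]
opening: 0.619
grasp_force: 63.5
```

Emit:
send_rows:
  dr:
    - [0, 0, 0]
    - [0, 0, 0]
    - [0, 0, 0]
    - [0, 0, 0]
    - [0, 0, 0]
    - [0, 0, 0]
    - [0, 0, 0]
    - [0, 0, 0]
  xyz:
    - [6, 0, 0]
    - [12, 0, 0]
    - [16, 0, 0]
    - [18, 0, 0]
    - [18, 0, 0]
    - [18, 0, 0]
    - [18, 0, 0]
    - [18, 0, 0]
  jaw: [30, 30, 30, 30, 30, 30, 30, 30]

```text
time_s: 36.6
eef_pos: [0.4495, 0.2762, 0.2144]
eef_rot: [0.0, 0.714, 0.7, 0.0]
wrist_force: [-0.4, 0.4, -1.8]
opening: 0.617
grasp_force: 63.5
```

```bash
python3 - <<'E'
from h import *
print(tool()[0]["eef_pos"],yaw(-1.1),go(rk(.145,.0725)))
im=ctrl.camera("wrist")[:,:,::-1];cv2.imwrite("pics/w11.png",im);c=ctrl.calibration("wrist");np.savez("w11",**c)
for d in(.032,.088):
    p=proj(c,rk(d,.1145)).round().astype(int);print(p)
    g=cv2.medianBlur(cv2.cvtColor(im,cv2.COLOR_BGR2GRAY),5)[p[1]-55:p[1]+55,p[0]-55:p[0]+55]
    h=cv2.HoughCircles(g,cv2.HOUGH_GRADIENT,1,8,param1=80,param2=15,minRadius=10,maxRadius=45)
    print(None if h is None else (h[0][:5]+[p[0]-55,p[1]-55,0]).tolist())
E
```

```text
[0.44953171 0.27623919 0.21439001] [ 0.    0.   -0.02] [-0.07  0.08 14.19]
[322  39]Traceback (most recent call last):
  File "<stdin>", line 7, in <module>
cv2.error: OpenCV(4.12.0) /io/opencv/modules/imgproc/src/hough.cpp:2284: error: (-215:Assertion failed) !_image.empty() && _image.type() == CV_8UC1 && (_image.isMat() || _image.isUMat()) in function 'HoughCircles'
```

```bash
python3 - <<'E'
from h import *
im=cv2.imread("pics/w11.png");c=np.load("w11.npz")
p=proj(c,rk(.088,.1145)).round().astype(int);print(p)
x,y=p[0]-60,p[1]-60
g=cv2.medianBlur(cv2.cvtColor(im,cv2.COLOR_BGR2GRAY),5)[y:y+120,x:x+120]
h=cv2.HoughCircles(g,cv2.HOUGH_GRADIENT,1,8,param1=80,param2=15,minRadius=10,maxRadius=45)
print((h[0][:6]+[x,y,0]).tolist(), proj(c,rk(.088,.085))) 
E
```

```text
[322 151]
[[320.5, 147.5, 32.0], [316.5, 140.5, 36.599998474121094], [333.5, 150.5, 44.400001525878906], [319.5, 161.5, 28.799999237060547], [307.5, 143.5, 42.20000076293945], [325.5, 154.5, 35.5]] [321.93377253 147.99153904]
```

b2 is where planned. Lower b3, release, lift.

Emit:
send_rows:
  dr:
    - [0, 0, 0]
    - [0, 0, 0]
    - [0, 0, 0]
    - [0, 0, 0]
    - [0, 0, 0]
    - [0, 0, 0]
    - [0, 0, 0]
    - [0, 0, 0]
  xyz:
    - [-0.1, 0.1, 3]
    - [-0.1, 0.1, 7]
    - [-0.1, 0.1, 10]
    - [-0.1, 0.1, 12]
    - [-0.1, 0.1, 13.2]
    - [-0.1, 0.1, 13.8]
    - [-0.1, 0.1, 14.2]
    - [-0.1, 0.1, 14.3]
  jaw: [30, 30, 30, 30, 30, 30, 30, 30]

```text
time_s: 37.65
eef_pos: [0.4506, 0.2763, 0.0719]
eef_rot: [0.0, 0.714, 0.7, 0.0]
wrist_force: [-0.6, -0.7, 4.2]
opening: 0.612
grasp_force: 64.1
```

Emit:
send_rows:
  dr:
    - [0, 0, 0]
    - [0, 0, 0]
    - [0, 0, 0]
    - [0, 0, 0]
    - [0, 0, 0]
    - [0, 0, 0]
    - [0, 0, 0]
    - [0, 0, 0]
  xyz:
    - [0, 0, 0]
    - [0, 0, 0]
    - [0, 0, 0]
    - [0, 0, 0]
    - [0, 0, 0]
    - [0, 0, 0]
    - [0, 0, -6]
    - [0, 0, -12]
  jaw: [30, 30, 100, 100, 100, 100, 100, 100]

```text
time_s: 38.65
eef_pos: [0.4496, 0.2758, 0.1918]
eef_rot: [-0.001, 0.714, 0.7, -0.001]
wrist_force: [2.0, 0.7, 0.6]
opening: 0.996
grasp_force: 0.0
```

Emit:
send_rows:
  dr:
    - [0, 0, 0]
    - [0, 0, 0]
    - [0, 0, 0]
    - [0, 0, 0]
    - [0, 0, 0]
    - [0, 0, 0]
    - [0, 0, 0]
    - [0, 0, 0]
  xyz:
    - [-5, 0, 0]
    - [-8.8, 0, 0]
    - [-8.8, 0, 0]
    - [-8.8, 0, 0]
    - [-8.8, 0, 0]
    - [-8.8, 0, 0]
    - [-8.8, 0, 0]
    - [-8.8, 0, 0]
  jaw: [80, 60, 60, 60, 60, 60, 60, 60]

```text
time_s: 39.65
eef_pos: [0.4485, 0.1883, 0.1912]
eef_rot: [-0.0, 0.714, 0.7, -0.0]
wrist_force: [0.1, -0.2, -0.2]
opening: 0.603
grasp_force: 0.0
```

```bash
python3 - <<'E'
from h import *
print(tool()[0]["eef_pos"],yaw(-1.1),go([.4488,.1862,.09]))
E
```

```text
[0.44847191 0.18834663 0.19122698] [-0. -0.  0.] [-0.21  0.04 10.12]
```

Emit:
send_rows:
  dr:
    - [0, 0, 0]
    - [0, 0, 0]
    - [0, 0, 0]
    - [0, 0, 0]
    - [0, 0, 0]
    - [0, 0, 0]
    - [0, 0, 0]
    - [0, 0, 0]
  xyz:
    - [-0.2, 0, 4]
    - [-0.2, 0, 8]
    - [-0.2, 0, 10]
    - [-0.2, 0, 10.1]
    - [-0.2, 0, 10.1]
    - [-0.2, 0, 10.1]
    - [-0.2, 0, 10.1]
    - [-0.2, 0, 10.1]
  jaw: [60, 60, 60, 60, 0, 0, 0, 0]

```text
time_s: 40.65
eef_pos: [0.4488, 0.1863, 0.0917]
eef_rot: [0.0, 0.714, 0.7, 0.0]
wrist_force: [-4.0, -0.4, 6.2]
opening: 0.152
grasp_force: 58.9
```

Emit:
send_rows:
  dr:
    - [0, 0, 0]
    - [0, 0, 0]
    - [0, 0, 0]
    - [0, 0, 0]
    - [0, 0, 0]
    - [0, 0, 0]
    - [0, 0, 0]
    - [0, 0, 0]
  xyz:
    - [0, 0, 0]
    - [1.5, 0, 0]
    - [3, 0, 0]
    - [3.8, 0, 0]
    - [4.2, 0, 0]
    - [4.5, 0, 0]
    - [4.7, 0, 0]
    - [4.9, 0, 0]
  jaw: [0, 0, 0, 0, 0, 0, 0, 0]

```text
time_s: 41.65
eef_pos: [0.4499, 0.2349, 0.0917]
eef_rot: [0.001, 0.714, 0.7, 0.0]
wrist_force: [-3.6, -4.0, 7.1]
opening: 0.155
grasp_force: 59.1
```

Emit:
send_rows:
  dr:
    - [0, 0, 0]
    - [0, 0, 0]
    - [0, 0, 0]
    - [0, 0, 0]
    - [0, 0, 0]
    - [0, 0, 0]
    - [0, 0, 0]
    - [0, 0, 0]
  xyz:
    - [0.05, 0, 0]
    - [0.1, 0, 0]
    - [0.15, 0, 0]
    - [0.2, 0, 0]
    - [0.25, 0, 0]
    - [0.3, 0, 0]
    - [0.3, 0, 0]
    - [0.3, 0, 0]
  jaw: [0, 0, 0, 0, 0, 0, 0, 0]

```text
time_s: 42.65
eef_pos: [0.45, 0.2376, 0.0917]
eef_rot: [0.001, 0.714, 0.7, 0.0]
wrist_force: [-4.4, -4.6, 7.6]
opening: 0.155
grasp_force: 59.2
```

Emit:
send_rows:
  dr:
    - [0, 0, 0]
    - [0, 0, 0]
    - [0, 0, 0]
    - [0, 0, 0]
    - [0, 0, 0]
    - [0, 0, 0]
    - [0, 0, 0]
    - [0, 0, 0]
  xyz:
    - [0.05, 0, 0]
    - [0.1, 0, 0]
    - [0.15, 0, 0]
    - [0.2, 0, 0]
    - [0.2, 0, 0]
    - [0.2, 0, 0]
    - [0.2, 0, 0]
    - [0.2, 0, 0]
  jaw: [0, 0, 0, 0, 0, 0, 0, 0]

```text
time_s: 43.65
eef_pos: [0.4501, 0.2393, 0.0918]
eef_rot: [0.001, 0.714, 0.7, -0.0]
wrist_force: [-2.9, -6.9, 8.3]
opening: 0.154
grasp_force: 59.3
```

Emit:
send_rows:
  dr:
    - [0, 0, 0]
    - [0, 0, 0]
    - [0, 0, 0]
    - [0, 0, 0]
    - [0, 0, 0]
    - [0, 0, 0]
    - [0, 0, 0]
    - [0, 0, 0]
  xyz:
    - [0, 0, 0]
    - [0, 0, 0]
    - [0, 0, 0]
    - [0, 0, -4]
    - [0, 0, -10]
    - [0, 0, -16]
    - [0, 0, -18]
    - [0, 0, -18]
  jaw: [60, 60, 60, 60, 60, 60, 60, 60]

```text
time_s: 44.65
eef_pos: [0.4506, 0.2405, 0.2722]
eef_rot: [0.001, 0.714, 0.7, 0.002]
wrist_force: [-0.6, 0.3, -0.4]
opening: 0.595
grasp_force: 0.0
```

Emit:
send_rows:
  dr:
    - [0, 0, 0]
    - [0, 0, 0]
    - [0, 0, 0]
    - [0, 0, 0]
    - [0, 0, 0]
    - [0, 0, 0]
    - [0, 0, 0]
    - [0, 0, 0]
  xyz:
    - [4, 0, 0]
    - [4, 0, 0]
    - [4, 0, 0]
    - [4, 0, 0]
    - [4, 0, 0]
    - [4, 0, 0]
    - [4, 0, 0]
    - [4, 0, 0]
  jaw: [60, 60, 60, 60, 60, 60, 60, 60]

```text
time_s: 45.65
eef_pos: [0.4503, 0.28, 0.2704]
eef_rot: [0.0, 0.714, 0.7, 0.0]
wrist_force: [0.8, -0.4, -0.0]
opening: 0.599
grasp_force: 0.0
```

```bash
python3 - <<'E'
from h import *
im=ctrl.camera("wrist")[:,:,::-1].copy();c=ctrl.calibration("wrist");np.savez("w12",**c)
for d in(.027,.081,.135):
    p=proj(c,rk(d,.1145));print(p);cv2.circle(im,tuple(p.round().astype(int)),2,(0,0,255),-1)
for d in (.162,):
    a=proj(c,[*(e-u*d-[.04,0]),.062]);b=proj(c,[*(e-u*d+[.04,-.0015]),.062]);cv2.line(im,tuple(a.round().astype(int)),tuple(b.round().astype(int)),(255,0,255),1)
cv2.imwrite("pics/w12.png",im[20:420,160:480].repeat(2,0).repeat(2,1)[:590])
E
```

```text
[320.73578139  53.62773195]
[320.73520523 140.51943601]
[320.73469108 218.05805667]
```

View pics/w12.png

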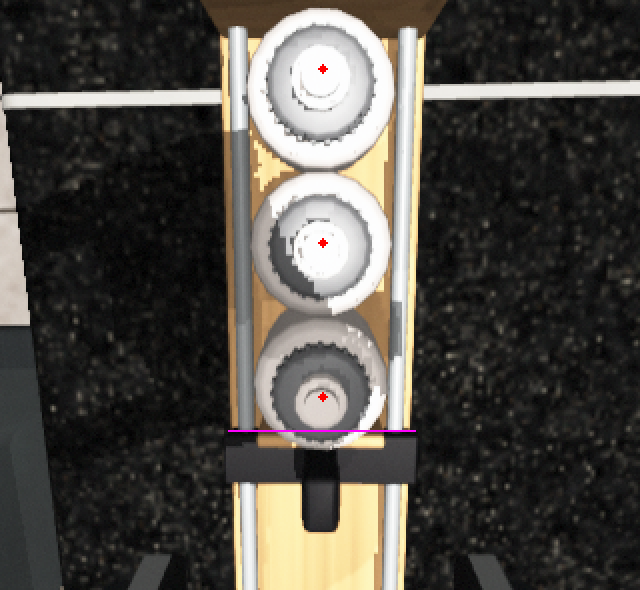

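```bash
python3 -c "
from bench import ctrl;print(ctrl.hand_in())"
```

```text
the job is handed in; nothing more can be done
None
```

I handed the job in at about 46 s. All three bottles on the mat had their nozzles pressed shut and now stand in a close row from the tall end board, each about 2 mm beyond its tight position by the last picture. The divider is against the last bottle, and the arm never touched the jars. The hand-in gave no verdict back.

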